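# Emboss the code on a blister strip with a mallet-struck inclined punch

### The arm

A 7-joint arm with a two-finger parallel gripper is mounted at the origin on the work surface; the furniture and walls round the work are solid. World frame = base frame: x ahead of the robot, y to its left, z up, the work surface at z = 0. Lengths are in m, angles in rad, forces in N, time in s.
With the tool pointing down it reaches from about 0.4 to 0.925 m from the base axis. Payload 5.6 kg.
Tool frame: the origin (TCP) lies at the centre of the arm's flange, where the gripper is bolted on; the fingertips stand 173 mm ahead of it and the grasp point (between the pads) lies 155 mm ahead of it; z points along the fingers, y is the line along which they close (so a half turn about z gives the same grasp; the last joint's range is limited). The gripper opens to 85 mm and grips with 20 to 120 N. Pads are 22 mm wide; open, the fingers measure 114 mm over their backs; the gripper's body (76 mm by 85 mm) begins 54 mm behind the grasp point. The pads swing forward as they close: fully open they stand 13 mm farther back than shut.
Start: joints at [-1.249, 0.468, -0.012, 1.603, 0.006, 1.071, -0.056], TCP at [0.232, 0.607, 0.405] pointing down, gripper open.
Joint ranges: [-2.53, 2.53], [-0.31, 2.02], [-1.57, 1.55], [0.28, 2.44], [-1.29, 4.43], [0.15, 1.84], [-2.92, 2.92]. Speed limits (rad/s): [2.57, 2.57, 3.14, 3.14, 3.14, 3.14, 3.14].

### API

Orientations are given as [roll, pitch, yaw] about the fixed x, y, z axes, in that order (R = Rz(yaw) Ry(pitch) Rx(roll)).
In Python, from rig import robot gives the robot as it stands.
- The arm moves only by the shell command python3 jog.py 'ROWS' [OPENING] [FORCE]. ROWS is rows parted by semicolons, their numbers by spaces, 1 to 12 of them, each of 6 numbers: dx, dy, dz in m, then a rotation vector rx, ry, rz in rad; each row is the pose to reach, as a shift and turn from the pose commanded when the command began, along the tool's axes at that moment; what a row does not reach only later rows make up. A row lasts 1/12 s, in which the tool goes at most 0.0417 m and 0.125 rad, less where a joint would pass 70% of its speed; a pose out of reach is approached as far as the arm can. OPENING is the finger opening in m, set as the command begins (- or left out keeps the last). The fingers move at their own pace and stop on an object; FORCE is the grip in N (left out, the last holds). Time passes only in rows, so rows that do not move let the fingers close. It prints the time, the measured TCP pose, the force, the opening and the grip force at its end.
- robot.read_state(): the state, without advancing time (a new reading comes with each control period).
- robot.get_image(name): name is "side" or "top" or "wrist"; returns a dict with "img" (400x640x3 uint8, red, green, blue), "fovy" (degrees; the focal length in pixels is half the picture's height over the tangent of half this angle, whatever the lens; pixels are square), "cx", "cy" (the principal point, pixels), "rvec" (rotation vector, rad) and "tvec" (3), from world to camera coordinates, as OpenCV has them. Camera axes: x right, y down, z forward; pixel columns grow to the right and rows downward; lengths in m; the calibration is good to about 2 mm. A picture is of the moment at which its call begins. There is no depth.
- robot.sign_off(): hands the job in; it is judged then, once.
The state is a dict: "time_s": time; "joint_pos": joint angles; "qd": joint speeds; "tau": joint torques, N m; "tcp_pos": TCP position; "tcp_rot": TCP orientation; "ft_force": force on the tool from outside, world axes, zero at the start; "moment": the same for the moment, N m; "finger_gap": finger opening in m; "gripper_force": force on a finger pad.
Only numpy, scipy, OpenCV 4.12 (cv2) and the standard library are available. Lean on these libraries where they do the work, as an engineer would, in place of code of your own. Each camera call takes 0.05 s, during which the arm holds its last target. There are 200 camera calls.

### The job

Mark the loose blister strip in the sloping embosser: lay it flat on the bed with one end slid under the overhanging head against the end stop and its lower long edge at the two small lips, and let go of it. Then take the mallet and strike the sprung punch square on, with a brisk blow that drives it fully down (a slow push leaves a faint mark), the strip staying where it lies. Finally stand the mallet back in its wooden rest, and leave the dosing cup and the blue-capped vial where they stand.

Things in the scene. Friction and masses are not known exactly. Their poses are not given: they have to be found in the camera images.
- strip: Loose grey tablet blister strip, a flat plate 88 x 38 x 5 mm, 15 g, lying flat on the table at the start. Origin: centre of its underside; x along the 88 mm length, y across the 38 mm width, z up out of its top. Either end may go under the head. Grip it by its two long edges (38 mm apart).
- embosser_frame: Slate-blue embosser, fixed to the table. Origin: on the table under the middle of its bed; -x is its front, z up. Base plate 112 (x) x 160 mm (y). The bed, 72 mm up the slope x 156 mm across, slopes at 25 degrees, low edge in front, 60 mm above the table at its middle. At its +y end a column carries an overhanging head whose top is 34 mm above the bed (square to it).
- nest (a point): The point on the bed surface under the centre of a rightly laid strip. x up the slope, y across the bed towards the end stop (the strip's length lies along it), z square out of the bed (25 degrees from vertical). Two lips 3 mm high stand at the strip's lower edge, at x = -20 mm: from y = +20 to +42 and from y = -47 to -33 mm; the gap between leaves room for a finger. No rail above.
- end_stop (a point): Foot of the end stop (the column's inner face), where the middle of the strip's end comes, 44 mm from the nest point; axes as for the nest. The head overhangs the bed from here to 24 mm towards the nest, is 40 mm wide up the slope and leaves a throat 14 mm high, open on three sides.
- punch_top (a point): Centre of the flat top of the punch's steel striking cap, 19 mm in diameter, on the head. z points out of the punch along its line of travel, square to the bed (25 degrees from vertical); x and y as for the nest. At rest it stands 57 mm above the bed (23 mm proud of the head), over the nest at y = +34 mm, x = 0.
- punch (a joint): Travel of the punch in m: 0 = up (at rest), grows as it is driven down against its return spring, 0.014 = fully down at the stop. The mark is made in the last 2.5 mm. The spring pushes back with about 2 N at the top and 8 N at the bottom, and returns the punch when it is let go.
- mallet: Small loose mallet, 240 g. Head: upright cylinder 64 mm long, 34 mm in diameter, steel with white nylon faces, its axis along z. Origin: centre of the lower face, which is the striking face. Handle: pale wood bar running to -y at z = 32 mm, from y = -21 to y = -147 mm, 20 mm wide (x) and 24 mm tall (z).
- mallet_grip (a point): Good place to hold the mallet: on the handle's centre line, 48 mm from the head's axis and 32 mm above the striking face; axes as for the mallet.
- mallet_rest: Wooden rest fixed to the table: board 62 x 180 x 6 mm. Origin: on the table under the centre of the round cup for the head; z up, board running to -y. The cup is a rim 41 mm inside, 4 mm high. At y = -128 mm a fork, 12 mm thick, takes the handle: saddle 25 mm above the table, flaring prongs about 29 mm apart, up to 45 mm. The mallet starts upright in it.
- rest_cup (a point): Centre of the cup's floor in the rest, 6 mm above the table; the centre of the mallet's lower face sits here. Axes as for the rest.
- dosing_cup: Small clear plastic dosing cup, 40 mm across, 36 mm high. Origin: centre of its underside. Leave alone.
- vial: Brown glass vial with a blue cap, 24 mm across, 53 mm high. Origin: centre of its underside. Leave alone.

How it is judged:
By the outcome, as a careful person would: the job done as asked, in the order asked, and still so for the second after the job is handed in, with the robot touching nothing.
It also fails if it takes over 64 s, if anything falls off the work surface, if the arm or the gripper's body presses on something with over 40 N, if the wrist force passes 120 N, or if a joint passes its speed limit or range.

## Working session

There is one attempt and no reset: what is moved stays moved. The work goes in short steps, Python scripts to look and compute and a shell command to move; the robot and the scene stay as the last step left them, time stands still between calls to the robot, and variables do not carry over. Pictures are saved under pics/ and viewed, at most 10 in all, crops included, and the job is handed in when it is done.

```bash
ls; mkdir -p pics; python3 - <<'E'
from rig import robot
import cv2,numpy as np
for n in ["top","side"]:
    d=robot.get_image(n); cv2.imwrite(f"pics/{n}0.png",d["img"][:,:,::-1])
    R,_=cv2.Rodrigues(np.array(d["rvec"])); print(n,d["fovy"],d["cx"],d["cy"],d["rvec"],d["tvec"],-R.T@np.array(d["tvec"]))
print(robot.read_state())
E
```

```text
jog.py
pics
rig.py
top 52.89041576193692 317.62848166059115 194.04758021982735 [ 2.14608796 -2.10731126  0.21359059] [0.03318518 0.44458341 1.05163295] [0.2378021  0.05109814 1.11603166]
side 44.14494820094713 315.5362406725246 193.5813088745025 [ 2.09420954 -0.48354312  0.27065998] [-0.3403579   0.19869199  1.1193367 ] [-0.06591267 -0.90096325  0.76951764]
{'time_s': 0.1, 'joint_pos': array([-1.24898859,  0.4683018 , -0.01160742,  1.6035011 ,  0.00598847,
        1.07139896, -0.05629734]), 'qd': array([-0.00063   , -0.00196407, -0.00133679, -0.00149075, -0.00086749,
       -0.00024064,  0.0010427 ]), 'tau': array([ 1.03852970e-03, -5.33525419e+01,  2.13044405e-02, -2.51966715e+01,
        1.13876467e-02,  4.34337999e-03,  1.85360864e-05]), 'tcp_pos': array([0.2318629 , 0.60701107, 0.40383772]), 'tcp_rot': array([-3.14002134e+00,  1.01989978e-04,  2.77672162e+00]), 'ft_force': array([-0.17609519, -0.2701712 , -0.19145258]), 'moment': array([-0.02491713, -0.01174879,  0.04342866]), 'gripper_force': 0.0, 'finger_gap': 0.08524599484832135}
```
Joint1 = -1.249 yet tcp at +y. OK weird.

View pictures.

View pics/top0.png

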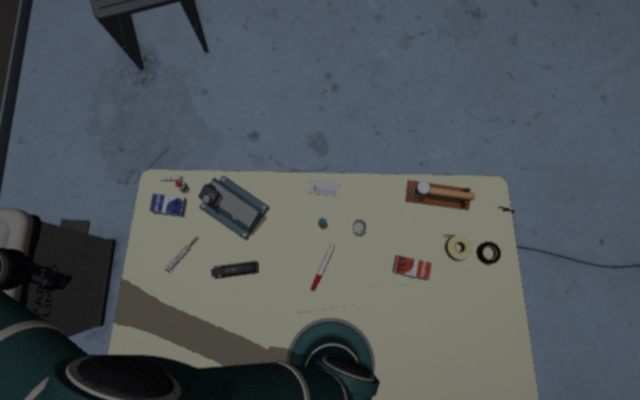

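View pics/side0.png

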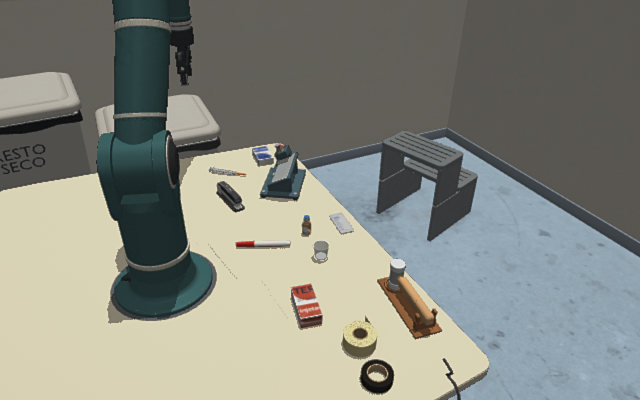

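```bash
cat > h.py <<'E'
import cv2,numpy as np
from scipy.spatial.transform import Rotation as Ro
def cam(d):
    R,_=cv2.Rodrigues(np.array(d["rvec"],float)); f=200/np.tan(np.radians(d["fovy"])/2)
    return R,np.array(d["tvec"],float),f,d["cx"],d["cy"]
def at_z(d,u,v,z):
    R,t,f,cx,cy=cam(d); c=-R.T@t; r=R.T@np.array([(u-cx)/f,(v-cy)/f,1]); return c+r*(z-c[2])/r[2]
def proj(d,P):
    R,t,f,cx,cy=cam(d); q=np.atleast_2d(P)@R.T+t; return np.c_[q[:,0]/q[:,2]*f+cx,q[:,1]/q[:,2]*f+cy]
E
python3 - <<'E'
import cv2,numpy as np
t=cv2.imread("pics/top0.png");s=cv2.imread("pics/side0.png")
def c(i,x,y,w,h,k): return cv2.resize(i[y:y+h,x:x+w],None,fx=k,fy=k,interpolation=cv2.INTER_CUBIC)
M=np.zeros((600,800,3),np.uint8)
def put(im,x,y): M[y:y+im.shape[0],x:x+im.shape[1]]=im
put(c(t,190,170,80,75,4.99),0,0) if 0 else put(c(t,190,170,80,75,5),0,0)
put(c(t,400,170,80,45,5),400,0)
put(c(t,304,176,40,25,5),400,230)
put(c(s,255,140,60,60,5) ,0,380-5) if 0 else put(c(s,255,150,60,44,5),0,378)
put(c(s,370,250,80,90,3),310,378-48+0) if 0 else put(c(s,370,255,80,84,2.5),310,385)
put(c(s,325,205,36,36,5),600,380)
cv2.imwrite("pics/mos.png",M)
E
```

View pics/mos.png

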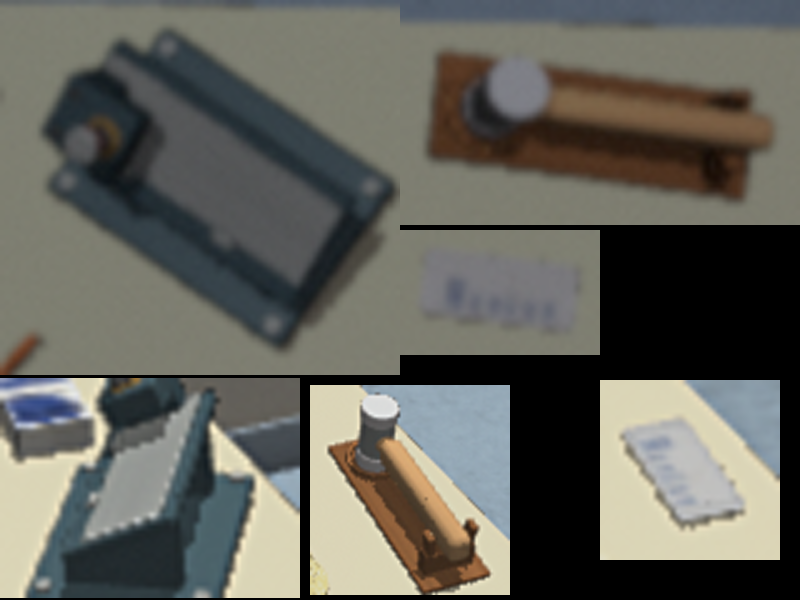

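```bash
cat > m.py <<'E'
from rig import robot
from h import *
import pickle
E
python3 - <<'E'
from rig import robot
from h import *
d=robot.get_image("top"); s=robot.get_image("side")
T=lambda x,y:(x/5+190-.4,y/5+170-.4)
pts={n:at_z(d,*T(*p),0.006)[:2] for n,p in dict(bl=(48,188),bo=(285,347),r=(397,190),t=(165,30),s1=(68,180),s2=(272,323),s3=(372,187),s4=(167,47)).items()}
for k,v in pts.items(): print(k,v.round(4))
print("c",sum(pts[k] for k in ["bl","bo","r","t"])/4, sum(pts[k] for k in ["s1","s2","s3","s4"])/4)
for z in(.1,.11,.12): print("cap",z,at_z(d,*T(82,143),z).round(4))
S=lambda x,y:((x-400)/5+304-.4,(y-230)/5+176-.4)
sp=[at_z(d,*S(*p),0.004)[:2] for p in [(427,248),(580,268),(572,329),(422,312)]]
print("strip",np.round(sp,4),np.mean(sp,0))
A=lambda x,y:((x-400)/5+400-.4,y/5+170-.4)
print("mal head top",at_z(d,*A(519,88),.07).round(4),"handle end",at_z(d,*A(770,132),.05).round(4))
b=[at_z(d,*A(*p),0.006)[:2] for p in [(437,52),(750,91),(742,200),(430,155)]]
print("board",np.round(b,4),np.mean(b,0))
B=lambda x,y:((x-600)/5+325-.4,(y-380)/5+205-.4)
print("strip side",np.round([at_z(s,*B(*p),.004)[:2] for p in [(621,432),(682,418),(745,511),(682,527)]],4))
C=lambda x,y:((x-310)/2.5+370-.3,(y-385)/2.5+255-.3)
print("mal top side",at_z(s,*C(380,408),.07))
E
```

```text
bl [0.4071 0.3699]
bo [0.3214 0.2338]
r [0.4097 0.1759]
t [0.4987 0.3105]
s1 [0.4119 0.3591]
s2 [0.3344 0.2416]
s3 [0.4111 0.1899]
s4 [0.4889 0.3088]
c [0.40922462 0.27254189] [0.41156112 0.27486323]
cap 0.1 [0.4164 0.3273 0.1   ]
cap 0.11 [0.4147 0.3245 0.11  ]
cap 0.12 [0.4129 0.3218 0.12  ]
strip [[ 0.4936  0.0661]
 [ 0.4837 -0.0208]
 [ 0.4484 -0.0165]
 [ 0.4565  0.0682]] [0.47056586 0.02426202]
mal head top [ 0.4626 -0.2402  0.07  ] handle end [ 0.4452 -0.3814  0.05  ]
board [[ 0.4963 -0.212 ]
 [ 0.4772 -0.3892]
 [ 0.4146 -0.3813]
 [ 0.4369 -0.2065]] [ 0.45625781 -0.2972652 ]
strip side [[ 0.4515  0.0661]
 [ 0.4876  0.0634]
 [ 0.4764 -0.0252]
 [ 0.4405 -0.023 ]]
mal top side [ 0.45600844 -0.2458491   0.07      ]
```

```bash
cat >> h.py <<'E'
from rig import robot
def RT(xh,zdir=(0,0,-1)):
    "tool rotation: tool y near heading xh (deg), tool z = zdir"
    z=np.array(zdir,float); z/=np.linalg.norm(z); y=np.array([np.cos(np.radians(xh)),np.sin(np.radians(xh)),0]); y-=z*(y@z); y/=np.linalg.norm(y)
    return np.c_[np.cross(y,z),y,z]
def delta(p,R):
    s=robot.read_state(); R0=Ro.from_euler('xyz',s["tcp_rot"]).as_matrix()
    d=R0.T@(np.array(p)-s["tcp_pos"]); r=Ro.from_matrix(R0.T@R).as_rotvec()
    print("rows:",*d.round(4),*r.round(4)," n>=%.1f"%max(np.linalg.norm(d)/.0417,np.linalg.norm(r)/.125))
E
python3 -c "
from h import *
delta([.40,.27,.42],RT(20))"
```

```text
rows: -0.2774 -0.2549 -0.0156 -0.001 0.0005 0.8569  n>=9.0
```

```bash
python3 jog.py '-.2774 -.2549 -.0156 0 0 .857;-.2774 -.2549 -.0156 0 0 .857;-.2774 -.2549 -.0156 0 0 .857;-.2774 -.2549 -.0156 0 0 .857;-.2774 -.2549 -.0156 0 0 .857;-.2774 -.2549 -.0156 0 0 .857;-.2774 -.2549 -.0156 0 0 .857;-.2774 -.2549 -.0156 0 0 .857;-.2774 -.2549 -.0156 0 0 .857;-.2774 -.2549 -.0156 0 0 .857;-.2774 -.2549 -.0156 0 0 .857;-.2774 -.2549 -.0156 0 0 .857' 0.085 30; python3 - <<'E'
from h import *
d=robot.get_image("wrist"); cv2.imwrite("pics/w1.png",d["img"][:,:,::-1])
import pickle; pickle.dump(d,open("w1.pkl","wb"))
R,t,f,cx,cy=cam(d); print(-R.T@t,f,R[2]); print(robot.read_state()["joint_pos"])
delta([.467,.022,.36],RT(-6.5))
E
```

```text
time_s: 1.2
tcp_pos: [0.3999, 0.2704, 0.4204]
tcp_rot: [3.141, -0.001, 1.919]
ft_force: [-0.0, 0.6, -0.1]
finger_gap: 0.0852
gripper_force: 0.0
[0.37717323 0.33188697 0.38939778] 304.55000459939066 [ 0.08748949 -0.24275353 -0.96613473]
[-0.92738906  0.1608978   0.29237796  2.00022433 -0.05594492  0.98789176
 -0.25725311]
rows: -0.2572 -0.0222 0.0601 -0.0002 -0.0005 0.464  n>=6.4
```

View pics/w1.png

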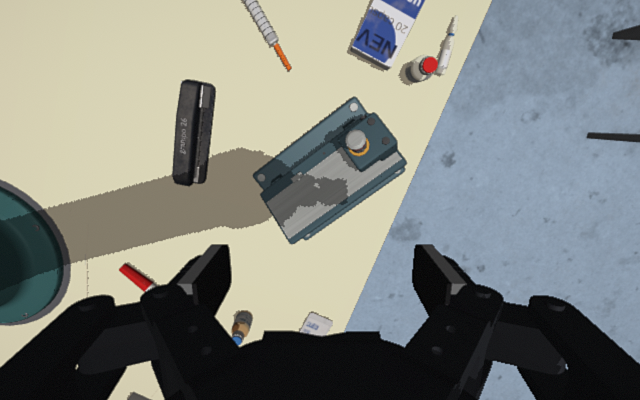

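```bash
python3 - <<'E'
import cv2
i=cv2.imread("pics/w1.png")[90:250,245:415]
cv2.imwrite("pics/w1c.png",cv2.resize(i,None,fx=3.75,fy=3.75,interpolation=cv2.INTER_CUBIC))
E
python3 jog.py '-.2572 -.0222 .06 0 0 .464;-.2572 -.0222 .06 0 0 .464;-.2572 -.0222 .06 0 0 .464;-.2572 -.0222 .06 0 0 .464;-.2572 -.0222 .06 0 0 .464;-.2572 -.0222 .06 0 0 .464;-.2572 -.0222 .06 0 0 .464;-.2572 -.0222 .06 0 0 .464;-.2572 -.0222 .06 0 0 .464' 0.06; python3 - <<'E'
from h import *
d=robot.get_image("wrist"); cv2.imwrite("pics/w2.png",d["img"][:,:,::-1])
import pickle; pickle.dump(d,open("w2.pkl","wb"))
R,t,f,cx,cy=cam(d); print(-R.T@t,f,R[2]); print(robot.read_state()["joint_pos"])
E
```

```text
time_s: 2.0
tcp_pos: [0.4673, 0.0218, 0.3599]
tcp_rot: [-3.141, 0.0, 1.456]
ft_force: [0.4, 0.4, -0.3]
finger_gap: 0.0601
gripper_force: 0.0
[0.47436401 0.08680384 0.32882761] 304.55000459939066 [-0.03149724 -0.25728545 -0.96582199]
[-0.57552534  0.22727752  0.52137077  2.10505381 -0.15113843  0.84490669
 -0.07688986]
```

View pics/w1c.png

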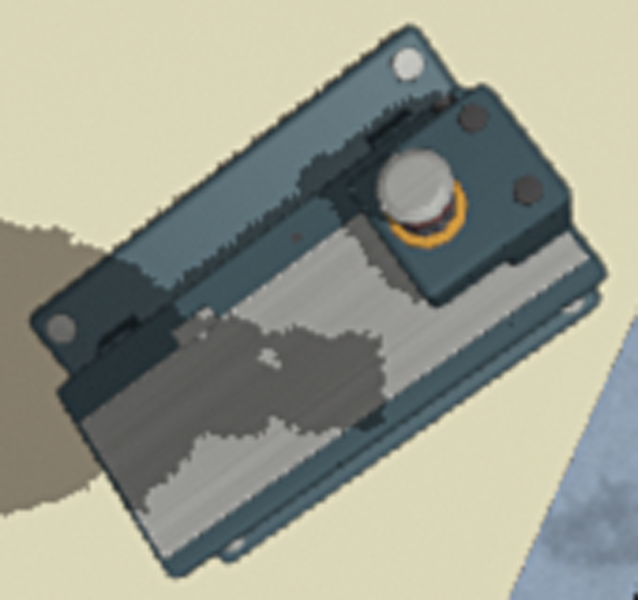

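View pics/w2.png

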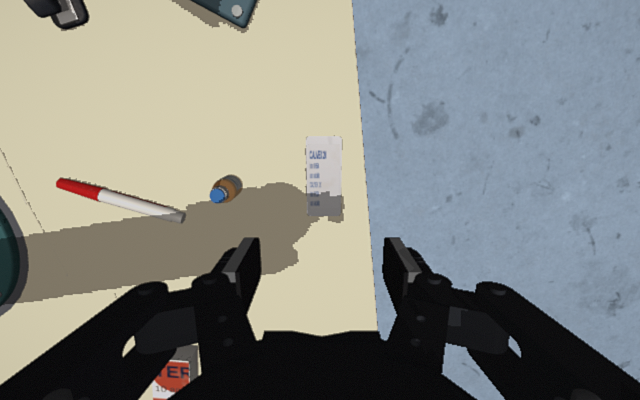

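```bash
cat > fit.py <<'E'
from h import *
import pickle
from scipy.optimize import least_squares
d=pickle.load(open("w1.pkl","rb"))
c=lambda x,y:((x+.5)/3.75+245-.5,(y+.5)/3.75+90-.5)
a=np.radians(25)
def N(nx,ny,p): x,y,z=p; return [nx+x*np.cos(a)-z*np.sin(a), ny+y, .060+nx*np.tan(a)+x*np.sin(a)+z*np.cos(a)]
obs=[((-.056,-.08),(32,322)),((-.056,.08),(412,25)),((.056,.08),(602,296)),((.056,-.08),(228,563))]
nob=[((0,.034,.057),(414,184)),((-.0215,-.040,.003),(198,322)),((.02,.02,.034),(437,297))]
def W(p,P): X,Y,w=p[:3]; P=np.array(P); r=np.array([[np.cos(w),-np.sin(w)],[np.sin(w),np.cos(w)]]); q=P.copy(); q[:,:2]=P[:,:2]@r.T+[X,Y]; return q
def pts(p): return W(p,[(*o[0],p[5]) for o in obs]+[N(p[3],p[4],o[0]) for o in nob])
O=np.array([c(*o[1]) for o in obs+nob])
def res(p): return np.r_[(proj(d,pts(p))-O).ravel(),(p[5]-.006)*300,p[3]*300]
r=least_squares(res,[.41,.27,np.radians(-32),0,0,.006])
print(r.x.round(4),np.degrees(r.x[2]),np.round(r.fun.reshape(-1,2),1))
n=W(r.x,[N(r.x[3],r.x[4],p) for p in [(0,0,0),(0,.034,.057),(0,.044,0)]]); print(n.round(4))
for nm in ["top","side"]:
    dd=robot.get_image(nm); print(nm,proj(dd,n).round(1), proj(dd,pts(r.x)[:4]).round(1).tolist())
d2=pickle.load(open("w2.pkl","rb"))
print("strip",np.round([at_z(d2,u,v,.005)[:2] for u,v in [(306,136),(341,136),(342,217),(306,216)]],4))
E
python3 fit.py
```

```text
[ 0.409   0.2713 -0.5766 -0.0029  0.0137  0.0043] -33.03940447488774 [[-0.6 -0.6]
 [-0.2 -0.6]
 [ 0.   1. ]
 [ 0.6  0.1]
 [ 1.  -1.2]
 [ 0.9  1.5]
 [-1.7  0.2]
 [-0.5 -0.9]]
[[0.4141 0.2844 0.0587]
 [0.4124 0.326  0.1103]
 [0.438  0.3213 0.0587]]
top [[226.1 202.1]
 [205.3 199. ]
 [212.8 193. ]] [[246.3, 240.1], [199.7, 207.8], [223.7, 175.5], [269.9, 206.8]]
side [[283.9 164.9]
 [277.3 143.6]
 [286.4 157.9]] [[260.5, 196.1], [271.4, 168.8], [306.8, 171.0], [299.1, 198.8]]
strip [[ 0.4558  0.0697]
 [ 0.492   0.0655]
 [ 0.4844 -0.0232]
 [ 0.4445 -0.0174]]
```

```bash
python3 -c "
from h import *
delta([.4673,.0050,.185],RT(-6.3))"
```

```text
rows: -0.0181 0.0022 0.1753 -0.0001 -0.0006 -0.001  n>=4.2
```

```bash
python3 jog.py '-.018 .002 .05 0 0 0;-.018 .002 .09 0 0 0;-.018 .002 .13 0 0 0;-.018 .002 .16 0 0 0;-.018 .002 .175 0 0 0;-.018 .002 .175 0 0 0;-.018 .002 .175 0 0 0' .047 30; python3 jog.py '0 0 .003 0 0 0;0 0 .006 0 0 0;0 0 .008 0 0 0;0 0 .009 0 0 0;0 0 .01 0 0 0;0 0 .01 0 0 0'; python3 - <<'E'
from h import *
d=robot.get_image("wrist"); cv2.imwrite("pics/w3.png",d["img"][100:,100:540,::-1])
E
```

```text
time_s: 2.73
tcp_pos: [0.4671, 0.0038, 0.185]
tcp_rot: [-3.14, -0.0, 1.458]
ft_force: [-0.0, 0.3, 0.4]
finger_gap: 0.0471
gripper_force: 0.0
time_s: 3.23
tcp_pos: [0.4672, 0.0028, 0.1755]
tcp_rot: [3.141, -0.0, 1.456]
ft_force: [0.2, 0.1, 0.3]
finger_gap: 0.0469
gripper_force: 0.0
```

View pics/w3.png

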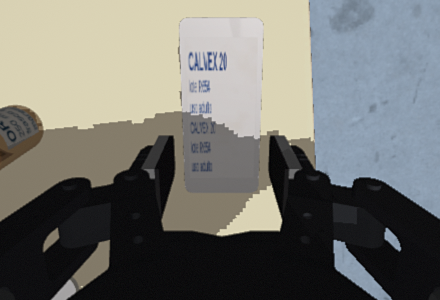

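```bash
python3 jog.py '.002 0 .001 0 0 0;.003 0 .0025 0 0 0;.003 0 .0025 0 0 0;.003 0 .0025 0 0 0'; python3 jog.py '0 0 .001 0 0 0;0 0 .0015 0 0 0;0 0 .0015 0 0 0;0 0 .0015 0 0 0'
```

```text
time_s: 3.62
tcp_pos: [0.4674, 0.0058, 0.1727]
tcp_rot: [-3.141, 0.0, 1.456]
ft_force: [0.2, -0.4, 0.2]
finger_gap: 0.0472
gripper_force: 0.0
time_s: 3.95
tcp_pos: [0.4674, 0.0056, 0.1713]
tcp_rot: [-3.142, 0.0, 1.456]
ft_force: [-0.0, 0.3, 0.1]
finger_gap: 0.0474
gripper_force: 0.0
```

```bash
python3 jog.py '0 0 0 0 0 0;0 0 0 0 0 0;0 0 0 0 0 0;0 0 0 0 0 0;0 0 0 0 0 0' .03 30; python3 jog.py '0 0 -.01 0 0 0;0 0 -.04 0 0 0;0 0 -.07 0 0 0;0 0 -.07 0 0 0';  python3 - <<'E'
from h import *
d=robot.get_image("wrist"); cv2.imwrite("pics/w4.png",d["img"][100:,100:540,::-1])
import pickle; pickle.dump(d,open("w4.pkl","wb"))
a=np.radians(25);w=np.radians(-33.04)
fx=np.array([np.cos(w),np.sin(w),0]);fy=np.array([-np.sin(w),np.cos(w),0]);ez=np.array([0,0,1])
n=-np.sin(a)*fx+np.cos(a)*ez; X=np.cos(a)*fx+np.sin(a)*ez
R=RT(-33.04,-n); nest=np.array([.4141,.2844,.0587])
print(R, n)
for off in [(0,-.06,.06)]:
    g=nest+off[0]*X+(off[1]-.019)*fy+off[2]*n; delta(g+n*.1713,R)
E
```

```text
time_s: 4.37
tcp_pos: [0.4683, 0.0055, 0.1724]
tcp_rot: [3.139, -0.001, 1.455]
ft_force: [0.1, -0.3, 11.3]
finger_gap: 0.0367
gripper_force: 34.8
time_s: 4.7
tcp_pos: [0.469, 0.0053, 0.2456]
tcp_rot: [3.135, -0.002, 1.455]
ft_force: [1.1, 0.0, 0.4]
finger_gap: 0.0369
gripper_force: 30.7
[[ 0.5452244   0.75974888  0.35427672]
 [ 0.83829013 -0.49414112 -0.23042179]
 [ 0.          0.42261826 -0.90630779]] [-0.35427672  0.23042179  0.90630779]
rows: 0.2434 -0.2085 -0.0251 -0.4238 -0.1036 0.4535  n>=7.7
```

View pics/w4.png

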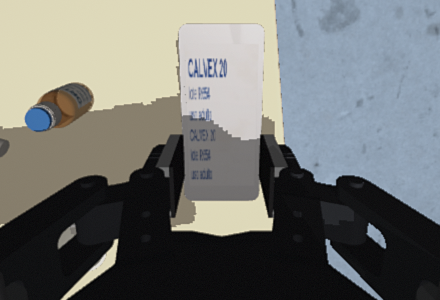

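```bash
cat >> h.py <<'E'
a=np.radians(25);w=np.radians(-33.04)
fx=np.array([np.cos(w),np.sin(w),0]);fy=np.array([-np.sin(w),np.cos(w),0]);ez=np.array([0,0,1])
n=-np.sin(a)*fx+np.cos(a)*ez; X=np.cos(a)*fx+np.sin(a)*ez
RB=RT(-33.04,-n); nest=np.array([.4141,.2844,.0587])
def inbed(p): q=np.array(p)-nest; return np.array([q@X,q@fy,q@n])
E
python3 - <<'E'
from h import *
import pickle; d=pickle.load(open("w4.pkl","rb"))
s=robot.read_state(); R0=Ro.from_euler('xyz',s["tcp_rot"]).as_matrix()
for u,v in [(280,125),(362,125),(322,123),(283,298),(358,300)]:
    print((R0.T@(at_z(d,u,v,.0786)-s["tcp_pos"])).round(4))
delta(nest+n*(.172+.07)+fy*(-.018-.06),RB)
E
```

```text
[ 0.0618 -0.0174  0.1653]
[0.0617 0.0182 0.1655]
[0.0626 0.0008 0.1654]
[-0.0233 -0.019   0.1652]
[-0.0247  0.019   0.1654]
rows: 0.2463 -0.2121 -0.0348 -0.4238 -0.1036 0.4535  n>=7.8
```

```bash
python3 jog.py '0 0 -.04 0 0 0;.04 -.03 -.06 0 0 0;.08 -.06 -.06 -.1 -.02 .11;.246 -.212 -.035 -.424 -.104 .4535;.246 -.212 -.035 -.424 -.104 .4535;.246 -.212 -.035 -.424 -.104 .4535;.246 -.212 -.035 -.424 -.104 .4535;.246 -.212 -.035 -.424 -.104 .4535;.246 -.212 -.035 -.424 -.104 .4535;.246 -.212 -.035 -.424 -.104 .4535;.246 -.212 -.035 -.424 -.104 .4535;.246 -.212 -.035 -.424 -.104 .4535'; python3 - <<'E'
from h import *
print(robot.read_state()["joint_pos"])
delta(nest+n*(.172+.008)+fy*(-.0187-.035)+X*.002,RB)
d=robot.get_image("wrist"); cv2.imwrite("pics/w5.png",d["img"][:,:,::-1])
import pickle; pickle.dump((d,robot.read_state()),open("w5.pkl","wb"))
E
```

```text
time_s: 5.75
tcp_pos: [0.2829, 0.2758, 0.2756]
tcp_rot: [2.706, 0.005, 0.995]
ft_force: [0.3, 0.6, -1.1]
finger_gap: 0.0368
gripper_force: 30.7
[-1.82985932  0.40582806  0.97726673  2.36816302  0.20704299  0.50822955
 -1.65338289]
rows: 0.0253 0.0059 0.061 -0.0011 0.0045 0.0028  n>=1.6
```

View pics/w5.png

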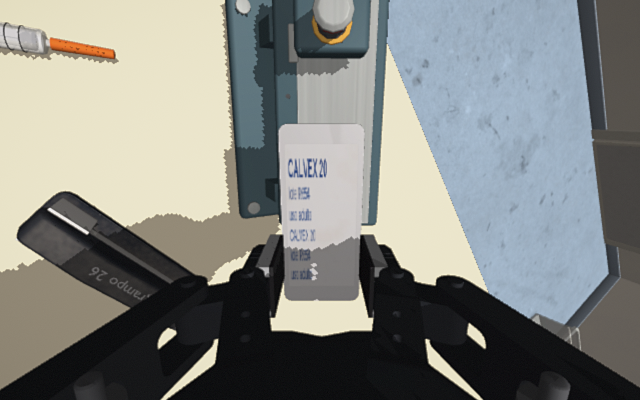

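```bash
python3 - <<'E'
from h import *
import pickle; d,s=pickle.load(open("w5.pkl","rb"))
P=[(0,.034,.057),(-.02,.02,.034),(.02,.02,.034),(-.02,.02,.014),(.02,.02,.014),(-.02,.02,.003),(-.02,.02,0),(-.02,-.033,.003),(-.036,0,0),(.036,0,0),(.036,-.06,0)]
for p in P: print(p,proj(d,nest+p[0]*X+p[1]*fy+p[2]*n).round(1))
i=d["img"][:230,220:400,::-1]; cv2.imwrite("pics/w5c.png",cv2.resize(i,None,fx=2.6,fy=2.6,interpolation=cv2.INTER_CUBIC))
E
```

```text
(0, 0.034, 0.057) [[332.    3.9]]
(-0.02, 0.02, 0.034) [[292.4  49.2]]
(0.02, 0.02, 0.034) [[368.2  49.4]]
(-0.02, 0.02, 0.014) [[295.6  56.3]]
(0.02, 0.02, 0.014) [[363.2  56.4]]
(-0.02, 0.02, 0.003) [[297.   59.6]]
(-0.02, 0.02, 0) [[297.4  60.4]]
(-0.02, -0.033, 0.003) [[298.5 145.1]]
(-0.036, 0, 0) [[273.5  93.6]]
(0.036, 0, 0) [[383.7  93.8]]
(0.036, -0.06, 0) [[379.  183.6]]
```

View pics/w5c.png

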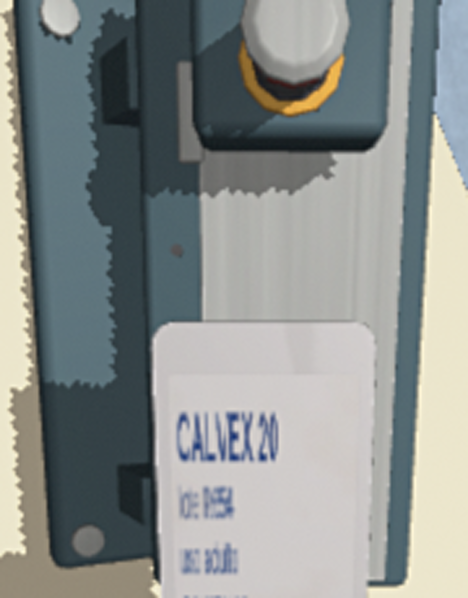

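```bash
echo 'nest=nest+.0008*X-.0008*fy' >> h.py; python3 - <<'E'
from h import *
delta(nest+n*(.172+.008)+fy*(-.0187-.035)+X*.0015,RB)
E
```

```text
rows: 0.0209 0.0117 0.0628 -0.0032 -0.0013 0.0123  n>=1.6
```

```bash
python3 jog.py '.021 .012 .02 0 0 .012;.021 .012 .04 0 0 .012;.021 .012 .055 0 0 .012;.021 .012 .063 0 0 .012;.021 .012 .063 0 0 .012;.021 .012 .063 0 0 .012'; python3 - <<'E'
from h import *
s=robot.read_state(); print(s["joint_pos"],inbed(s["tcp_pos"]))
delta(nest+n*(.172+.006)+fy*(-.0187-.035)+X*.0015,RB)
E
```

```text
time_s: 6.3
tcp_pos: [0.3278, 0.2708, 0.2239]
tcp_rot: [2.708, 0.001, 0.982]
ft_force: [0.2, -0.5, -0.4]
finger_gap: 0.0372
gripper_force: 30.7
[-1.57879117  0.55263806  0.81269269  2.32763888  0.10998192  0.35876062
 -1.54851048] [ 0.01015451 -0.05765361  0.17716693]
rows: 0.0039 -0.0087 -0.0008 -0.0032 0.0057 -0.0109  n>=0.2
```

```bash
python3 jog.py '.002 -.004 -.001 0 0 -.011;.004 -.0087 -.001 0 0 -.011;.004 -.0087 -.001 0 0 -.011;.004 -.0087 -.001 0 0 -.011'; python3 - <<'E'
from h import *
s=robot.read_state(); print(inbed(s["tcp_pos"]))
d=robot.get_image("wrist"); cv2.imwrite("pics/w6.png",cv2.resize(d["img"][40:340,200:460,::-1],None,fx=2,fy=2,interpolation=cv2.INTER_CUBIC))
delta(nest+n*(.172+.006)+fy*(-.0187-.004)+X*.0015,RB)
E
```

```text
time_s: 6.63
tcp_pos: [0.3226, 0.2802, 0.2216]
tcp_rot: [2.709, 0.003, 0.995]
ft_force: [0.0, 0.7, 0.0]
finger_gap: 0.0368
gripper_force: 30.7
[ 0.00062633 -0.05263278  0.17904   ]
rows: 0.0301 0.0007 0.0008 -0.0039 0.003 0.0014  n>=0.7
```

View pics/w6.png

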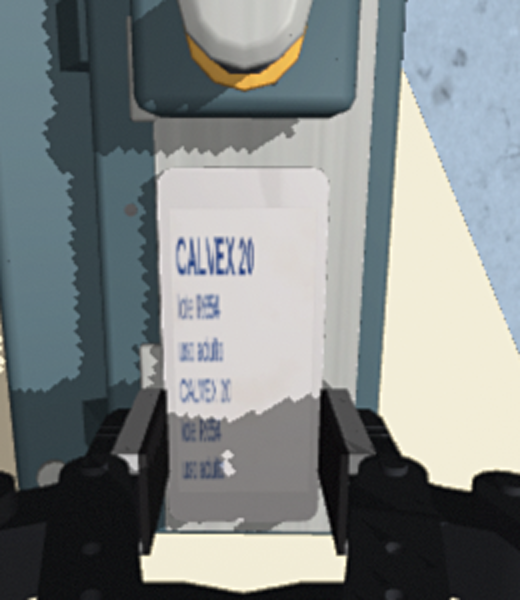

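```bash
python3 jog.py '.006 .001 .0018 0 0 0;.013 .001 .0018 0 0 0;.020 .001 .0018 0 0 0;.026 .001 .0018 0 0 0;.030 .001 .0018 0 0 0;.030 .001 .0018 0 0 0;.030 .001 .0018 0 0 0'; python3 - <<'E'
from h import *
s=robot.read_state(); print(inbed(s["tcp_pos"]), inbed(nest+s["ft_force"]))
delta(nest+n*(.172+.002)+fy*(-.0187-.003)+X*.001,RB)
E
```

```text
time_s: 7.27
tcp_pos: [0.3409, 0.3036, 0.2199]
tcp_rot: [2.709, 0.004, 0.993]
ft_force: [-0.3, -0.5, 0.2]
finger_gap: 0.0372
gripper_force: 30.7
[ 0.0022151  -0.02296827  0.17644215] [ 0.09939775 -0.57677636  0.15915767]
rows: 0.0013 -0.0012 0.0024 -0.0034 0.0042 0.0006  n>=0.1
```

Lower onto the bed in small steps.

```bash
python3 jog.py '.001 -.0006 .001 0 0 0;.001 -.0006 .002 0 0 0;.001 -.0006 .003 0 0 0;.001 -.0006 .003 0 0 0';  python3 jog.py '0 0 .0007 0 0 0;0 0 .0014 0 0 0;0 0 .0014 0 0 0'; python3 - <<'E'
from h import *
s=robot.read_state(); print(inbed(s["tcp_pos"]), inbed(nest+s["ft_force"]))
E
```

```text
time_s: 7.6
tcp_pos: [0.3418, 0.304, 0.217]
tcp_rot: [2.709, 0.004, 0.993]
ft_force: [-1.8, 0.7, 2.9]
finger_gap: 0.0367
gripper_force: 32.4
time_s: 7.85
tcp_pos: [0.342, 0.304, 0.2169]
tcp_rot: [2.71, 0.005, 0.993]
ft_force: [-14.5, 0.8, 30.2]
finger_gap: 0.0368
gripper_force: 45.1
[ 0.00161262 -0.02204083  0.17343708] [ 1.33801726 -7.24850325 32.73829941]
```

```bash
python3 jog.py '0 0 -.0013 0 0 0;.001 0 -.0014 0 0 0;.002 0 -.0014 0 0 0;.0025 0 -.0014 0 0 0;.0025 0 -.0014 0 0 0';  python3 - <<'E'
from h import *
s=robot.read_state(); print(inbed(s["tcp_pos"]), inbed(nest+s["ft_force"]))
E
python3 jog.py '.0007 0 0 0 0 0;.0014 0 0 0 0 0;.002 0 0 0 0 0;.002 0 0 0 0 0';  python3 - <<'E'
from h import *
s=robot.read_state(); print(inbed(s["tcp_pos"]), inbed(nest+s["ft_force"]))
E
```

```text
time_s: 8.27
tcp_pos: [0.343, 0.3059, 0.2169]
tcp_rot: [2.709, 0.006, 0.992]
ft_force: [-5.4, -1.6, 10.5]
finger_gap: 0.0368
gripper_force: 36.4
[ 0.00148069 -0.01995602  0.17354566] [ 1.15706903 -4.23634633 11.08064286]
time_s: 8.6
tcp_pos: [0.3435, 0.3065, 0.2169]
tcp_rot: [2.709, 0.009, 0.99]
ft_force: [-10.5, -2.8, 18.3]
finger_gap: 0.0368
gripper_force: 40.1
[ 0.00151662 -0.01921021  0.17349729] [ 1.08550589 -8.05982323 19.67038836]
```

```bash
python3 jog.py '0 0 -.0008 0 0 0;0 0 -.001 0 0 0;0 0 -.001 0 0 0';  python3 - <<'E'
from h import *
s=robot.read_state(); print(inbed(s["tcp_pos"]), inbed(nest+s["ft_force"]))
E
python3 jog.py '0 -.0008 0 0 0 0;0 -.0016 0 0 0 0;0 -.0024 0 0 0 0;0 -.0024 0 0 0 0';  python3 - <<'E'
from h import *
s=robot.read_state(); print(inbed(s["tcp_pos"]), inbed(nest+s["ft_force"]))
E
```

```text
time_s: 8.85
tcp_pos: [0.3438, 0.3074, 0.2175]
tcp_rot: [2.709, 0.006, 0.992]
ft_force: [-1.7, -1.9, -1.0]
finger_gap: 0.0365
gripper_force: 30.7
[ 0.00148242 -0.01822898  0.17415368] [-0.74611202 -2.55346143 -0.76205276]
time_s: 9.18
tcp_pos: [0.3423, 0.3085, 0.2167]
tcp_rot: [2.708, 0.005, 0.992]
ft_force: [-0.1, -4.5, 0.7]
finger_gap: 0.0369
gripper_force: 30.7
[-0.00045517 -0.01817825  0.17420207] [ 2.47305051 -3.81824955 -0.42602   ]
```

```bash
python3 jog.py '0 .0006 .0008 0 0 0;0 .0006 .0008 0 0 0'; python3 jog.py '0 .0006 .0006 0 0 0;0 .0006 .0006 0 0 0;0 .0006 0 0 0 0;0 .0006 0 0 0 0' .05; python3 jog.py '0 0 -.004 0 0 0;0 0 -.012 0 0 0;0 0 -.03 0 0 0;0 0 -.06 0 0 0;0 0 -.06 0 0 0'; python3 - <<'E'
from h import *
import pickle
d=robot.get_image("wrist"); pickle.dump(d,open("w7.pkl","wb")); cv2.imwrite("pics/w7.png",cv2.resize(d["img"][0:300,200:460,::-1],None,fx=2,fy=2,interpolation=cv2.INTER_CUBIC))
for p in [(0,.034,.057),(-.019,-.044,.005),(.019,-.044,.005),(-.019,.02,.005),(.019,.02,.005)]: print(p,((proj(d,nest+p[0]*X+p[1]*fy+p[2]*n)-[200,0])*2).round(1))
E
```

```text
time_s: 9.35
tcp_pos: [0.3427, 0.3082, 0.2163]
tcp_rot: [2.709, 0.006, 0.992]
ft_force: [-3.2, -4.9, 2.9]
finger_gap: 0.0365
gripper_force: 32.0
time_s: 9.68
tcp_pos: [0.3436, 0.3094, 0.2169]
tcp_rot: [2.709, 0.002, 0.995]
ft_force: [0.5, 0.5, 0.3]
finger_gap: 0.0501
gripper_force: 0.0
time_s: 10.1
tcp_pos: [0.3219, 0.3247, 0.2742]
tcp_rot: [2.711, -0.002, 0.996]
ft_force: [1.3, 0.3, 0.3]
finger_gap: 0.0498
gripper_force: 0.0
(0, 0.034, 0.057) [[247.4 301.2]]
(-0.019, -0.044, 0.005) [[193.8 504.5]]
(0.019, -0.044, 0.005) [[299.5 504.8]]
(-0.019, 0.02, 0.005) [[189.9 327.2]]
(0.019, 0.02, 0.005) [[304.3 327.3]]
```

View pics/w7.png

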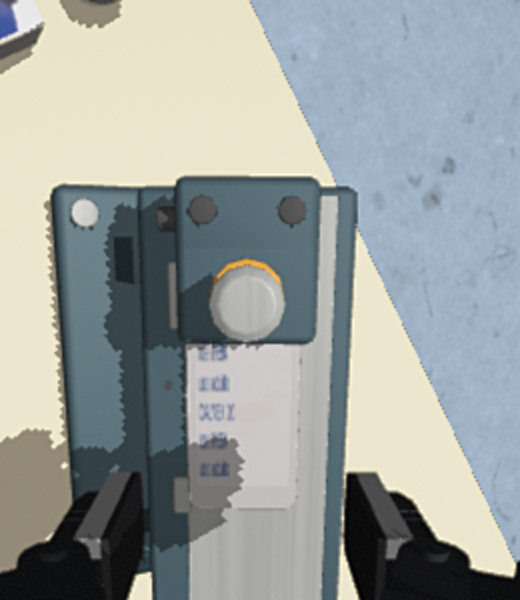

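```bash
python3 -c "
from h import *
delta([.4558,-.2884,.36],RT(-6.8))"
```

```text
rows: -0.4413 0.441 0.1067 0.4237 0.0975 -0.449  n>=15.2
```

```bash
python3 jog.py '0 0 -.04 0 0 0;-.03 .03 -.06 0 0 0;-.06 .06 -.05 0 0 0;-.10 .10 -.03 .1 .02 -.1;-.4413 .441 .1067 .4237 .0975 -.449;-.4413 .441 .1067 .4237 .0975 -.449;-.4413 .441 .1067 .4237 .0975 -.449;-.4413 .441 .1067 .4237 .0975 -.449;-.4413 .441 .1067 .4237 .0975 -.449;-.4413 .441 .1067 .4237 .0975 -.449;-.4413 .441 .1067 .4237 .0975 -.449;-.4413 .441 .1067 .4237 .0975 -.449' .07; python3 -c "
from h import *
delta([.4558,-.2884,.36],RT(-6.8))"
```

```text
time_s: 11.15
tcp_pos: [0.3834, 0.0031, 0.3488]
tcp_rot: [-3.14, 0.003, 1.454]
ft_force: [1.7, -0.8, -0.5]
finger_gap: 0.0702
gripper_force: 0.0
rows: -0.281 0.106 -0.0106 -0.0015 0.0026 0.0014  n>=7.2
```

```bash
python3 jog.py '-.281 .106 -.01 0 0 0;-.281 .106 -.01 0 0 0;-.281 .106 -.01 0 0 0;-.281 .106 -.01 0 0 0;-.281 .106 -.01 0 0 0;-.281 .106 -.01 0 0 0;-.281 .106 -.01 0 0 0;-.281 .106 -.01 0 0 0;-.281 .106 -.01 0 0 0;-.281 .106 -.01 0 0 0'; python3 - <<'E'
from h import *
import pickle
d=robot.get_image("wrist"); pickle.dump(d,open("w8.pkl","wb"))
im=d["img"]; hsv=cv2.cvtColor(im,cv2.COLOR_RGB2HSV)
print(robot.read_state()["joint_pos"])
def show(P): 
    u,v=proj(d,P)[0]; iu,iv=int(round(u)),int(round(v)); print(P,round(u),round(v), im[iv,iu] if 0<=iu<640 and 0<=iv<400 else None)
ax=np.array([.119,.993,0])
h=np.array([.4615,-.2407,.070]); show(h)
for k in (.03,.06,.09,.12,.145): show(np.r_[(h-ax*k)[:2],.05])
show(np.r_[(h+ax*.023)[:2],.006])
u,v=proj(d,h)[0]
for vv in range(int(v)-45,int(v)+46,6): print(vv,[tuple(im[vv,uu]) and '%d/%d'%(im[vv,uu,0],im[vv,uu,2]) for uu in range(int(u)-48,int(u)+49,8)])
E
```

```text
time_s: 11.98
tcp_pos: [0.4539, -0.2884, 0.3595]
tcp_rot: [-3.139, 0.004, 1.447]
ft_force: [-0.5, 0.0, -0.1]
finger_gap: 0.0703
gripper_force: 0.0
[-0.26293861  0.47301808  0.98739408  1.96717425 -0.47858065  0.95662315
  0.83875348]
[ 0.4615 -0.2407  0.07  ] 325 137 [224 224 225]
[ 0.45793 -0.27049  0.05   ] 325 168 [224 182 125]
[ 0.45436 -0.30028  0.05   ] 325 200 [135 102  69]
[ 0.45079 -0.33007  0.05   ] 325 229 [134 102  68]
[ 0.44722 -0.35986  0.05   ] 325 258 [220 167 115]
[ 0.444245 -0.384685  0.05    ] 325 280 [224 217 186]
[ 0.464237 -0.217861  0.006   ] 324 109 [165 106  63]
91 ['223/188', '223/187', '224/188', '224/188', '223/188', '223/188', '224/189', '223/188', '223/188', '223/188', '223/188', '224/189', '114/116']
97 ['223/188', '224/189', '223/189', '224/188', '223/188', '224/188', '224/189', '224/189', '223/188', '223/188', '224/188', '224/190', '198/174']
103 ['224/188', '224/188', '225/191', '142/50', '136/48', '146/52', '153/55', '146/53', '164/60', '160/58', '227/191', '224/190', '204/169']
109 ['224/188', '223/188', '226/191', '149/57', '143/55', '132/51', '16
[... 1094 characters left out ...]
0', '224/188', '224/190', '140/54', '147/57', '87/37', '221/142', '186/93', '154/59', '163/63', '226/192', '224/190', '225/191']
163 ['224/190', '225/190', '224/189', '142/55', '150/58', '141/74', '220/114', '206/106', '155/61', '152/59', '225/190', '224/189', '224/190']
169 ['224/189', '224/189', '224/189', '142/55', '151/59', '164/85', '223/124', '216/113', '155/59', '152/57', '224/189', '224/189', '224/190']
175 ['224/189', '224/188', '224/189', '144/55', '149/58', '162/84', '224/124', '215/111', '155/60', '154/58', '225/190', '224/189', '224/190']
181 ['231/193', '184/151', '226/191', '145/56', '149/58', '162/84', '223/124', '213/111', '154/59', '155/60', '224/189', '224/190', '224/190']
```

```bash
cat > mal.py <<'E'
from h import *
import pickle,sys
def head(d,z,guess=None):
    im=d["img"].astype(int); m=((im[...,0]>205)&(abs(im[...,0]-im[...,2])<14)).astype(np.uint8)
    nl,l,st,c=cv2.connectedComponentsWithStats(m); r=[(c[i],st[i]) for i in range(1,nl) if st[i,4]>150]
    return r
if __name__=="__main__":
    d=pickle.load(open("w8.pkl","rb"))
    for c,st in head(d,.07): print(c.round(1),st,at_z(d,*c,.07).round(4))
    im=d["img"].astype(int)
    for v in (108,165,175,185,230,245,255):
        b=np.where((im[v,260:380,0]-im[v,260:380,2]>62))[0]+260
        print(v,b.min(),b.max(),at_z(d,(b.min()+b.max())/2,v,.006).round(4), at_z(d,b.min(),v,.006).round(4),at_z(d,b.max(),v,.006).round(4))
E
python3 mal.py
```

```text
[325.4 136.7] [ 307  118   38   39 1175] [ 0.462  -0.2408  0.07  ]
108 296 354 [ 0.4652 -0.2166  0.006 ] [ 0.436 -0.213  0.006] [ 0.4943 -0.2203  0.006 ]
165 297 353 [ 0.4581 -0.2744  0.006 ] [ 0.4285 -0.2707  0.006 ] [ 0.4877 -0.2781  0.006 ]
175 297 352 [ 0.4563 -0.285   0.006 ] [ 0.427  -0.2814  0.006 ] [ 0.4856 -0.2887  0.006 ]
185 297 352 [ 0.4549 -0.2959  0.006 ] [ 0.4254 -0.2923  0.006 ] [ 0.4845 -0.2996  0.006 ]
230 309 350 [ 0.4542 -0.3482  0.006 ] [ 0.4313 -0.3454  0.006 ] [ 0.4772 -0.3511  0.006 ]
245 301 350 [ 0.4475 -0.3659  0.006 ] [ 0.4197 -0.3624  0.006 ] [ 0.4753 -0.3693  0.006 ]
255 299 350 [ 0.4449 -0.3781  0.006 ] [ 0.4157 -0.3745  0.006 ] [ 0.4741 -0.3817  0.006 ]
```

```bash
python3 -c "
from h import *
delta([.456,-.2884,.192],RT(-7.1))"
```

```text
rows: -0.0003 0.0023 0.1675 -0.002 0.0036 0.0024  n>=4.0
```

```bash
python3 jog.py '0 .0023 .04 -.002 .0036 .002;0 .0023 .08 -.002 .0036 .002;0 .0023 .12 -.002 .0036 .002;0 .0023 .15 -.002 .0036 .002;0 .0023 .1675 -.002 .0036 .002;0 .0023 .1675 -.002 .0036 .002;0 .0023 .1675 -.002 .0036 .002' .05 120; python3 -c "
from h import *
delta([.456,-.2884,.192],RT(-7.1))"
```

```text
time_s: 12.62
tcp_pos: [0.4567, -0.2876, 0.1925]
tcp_rot: [-3.141, 0.0, 1.449]
ft_force: [1.0, 0.1, 0.3]
finger_gap: 0.0502
gripper_force: 0.0
rows: -0.0009 -0.0006 0.0005 -0.0002 0.0004 0.0023  n>=0.0
```

```bash
python3 jog.py '0 0 0 0 0 0;0 0 0 0 0 0;0 0 0 0 0 0;0 0 0 0 0 0;0 0 0 0 0 0;0 0 0 0 0 0' .01 120
```

```text
time_s: 13.12
tcp_pos: [0.4574, -0.2892, 0.1946]
tcp_rot: [3.137, 0.001, 1.448]
ft_force: [-1.1, 1.6, 7.4]
finger_gap: 0.0181
gripper_force: 117.0
```

```bash
cat > hc.py <<'E'
from mal import *
s=robot.read_state(); d=robot.get_image("wrist"); R0=Ro.from_euler('xyz',s["tcp_rot"]).as_matrix()
# head top centre is .1246 ahead of TCP (face .1886 - .064): intersect ray with that tool plane
R,t,f,cx,cy=cam(d); c0=-R.T@t
for c,st in head(d,0):
    r=R.T@np.array([(c[0]-cx)/f,(c[1]-cy)/f,1]); o=R0.T@(c0-s["tcp_pos"]); q=R0.T@r; p=o+q*(.1246-o[2])/q[2]
    if abs(p[0]-.05)<.03 and abs(p[1])<.03: print(c.round(1),st,p.round(4))
E
python3 hc.py; python3 jog.py '0 0 -.01 0 0 0;0 0 -.03 0 0 0;0 0 -.07 0 0 0;0 0 -.11 0 0 0;0 0 -.15 0 0 0;0 0 -.18 0 0 0;0 0 -.18 0 0 0;0 0 -.18 0 0 0'; python3 hc.py; python3 -c "
from h import *
print(robot.read_state()['joint_pos'])
cap=nest+.034*fy+.057*n
print(cap)
delta(cap-.048*fy+n*(.1886+.06),RB)"
```

```text
[319.9 170.9] [ 268  121  105  101 8283] [ 0.0492 -0.0009  0.1246]
time_s: 13.83
tcp_pos: [0.4564, -0.2889, 0.3746]
tcp_rot: [3.136, 0.001, 1.447]
ft_force: [-1.0, 0.8, -3.7]
finger_gap: 0.0183
gripper_force: 117.9
[320.4 171. ] [ 269  121  104  101 8259] [ 0.0492 -0.0008  0.1246]
[-0.27545933  0.45856948  1.00450815  1.9516976  -0.46738742  0.98219343
  0.82775951]
[0.41261548 0.32496996 0.11069764]
rows: 0.6062 -0.2341 0.0364 -0.4264 -0.0994 0.446  n>=15.6
```

```bash
cat >> h.py <<'E'
cap=nest+.034*fy+.0584*n
def hit(z,dx=0,dy=0): return cap-(.049-dy)*fy+(.001+dx)*X+n*(.1886+z)
E
python3 jog.py '.6 -.23 -.02 0 0 0;.6 -.23 -.02 0 0 0;.6 -.23 -.02 0 0 0;.6 -.234 .0364 -.4264 -.0994 .446;.6 -.234 .0364 -.4264 -.0994 .446;.6 -.234 .0364 -.4264 -.0994 .446;.6 -.234 .0364 -.4264 -.0994 .446;.6 -.234 .0364 -.4264 -.0994 .446;.6 -.234 .0364 -.4264 -.0994 .446;.6 -.234 .0364 -.4264 -.0994 .446;.6 -.234 .0364 -.4264 -.0994 .446;.6 -.234 .0364 -.4264 -.0994 .446'; python3 -c "
from h import *
print(robot.read_state()['joint_pos'])
delta(hit(.06),RB)"
```

```text
time_s: 14.88
tcp_pos: [0.3827, -0.0034, 0.3623]
tcp_rot: [2.807, 0.048, 1.071]
ft_force: [0.5, 0.7, -3.3]
finger_gap: 0.018
gripper_force: 117.9
[-1.25857357 -0.07454114  1.10256177  2.38233488  0.54225822  0.61800335
 -1.05947951]
rows: 0.2626 -0.2299 -0.0674 -0.0995 0.0159 0.0893  n>=8.5
```

```bash
python3 jog.py '.2626 -.23 -.0674 -.0995 .016 .089;.2626 -.23 -.0674 -.0995 .016 .089;.2626 -.23 -.0674 -.0995 .016 .089;.2626 -.23 -.0674 -.0995 .016 .089;.2626 -.23 -.0674 -.0995 .016 .089;.2626 -.23 -.0674 -.0995 .016 .089;.2626 -.23 -.0674 -.0995 .016 .089;.2626 -.23 -.0674 -.0995 .016 .089;.2626 -.23 -.0674 -.0995 .016 .089;.2626 -.23 -.0674 -.0995 .016 .089;.2626 -.23 -.0674 -.0995 .016 .089;.2626 -.23 -.0674 -.0995 .016 .089'; python3 -c "
from h import *
print(robot.read_state()['joint_pos'])
delta(hit(.06),RB)"
```

```text
time_s: 15.88
tcp_pos: [0.2982, 0.3398, 0.3371]
tcp_rot: [2.704, 0.004, 0.997]
ft_force: [1.1, -0.7, -2.9]
finger_gap: 0.0181
gripper_force: 117.9
[-1.58266221  0.26579425  0.60686044  2.18305044  0.41286762  0.7844381
 -1.86598778]
rows: 0.0009 -0.0004 -0.0009 0.0014 0.0027 0.0045  n>=0.0
```

```bash
python3 hc.py; python3 jog.py '.001 0 .02 0 0 0;.001 0 .04 0 0 0;.001 0 .052 0 0 .003;.001 0 .052 0 0 .003;.001 0 .052 0 0 .003'; python3 -c "
from h import *
s=robot.read_state(); print(inbed(nest+s['ft_force'])); delta(hit(0),RB)"; python3 jog.py '0 0 .004 0 0 0;0 0 .008 0 0 0;0 0 .008 0 0 0;0 0 .008 0 0 0'; python3 -c "
from h import *
s=robot.read_state(); print(inbed(nest+s['ft_force'])); delta(hit(0),RB)";python3 jog.py '0 0 .002 0 0 0;0 0 .004 0 0 0;0 0 .004 0 0 0;0 0 .004 0 0 0'; python3 -c "
from h import *
s=robot.read_state(); print(inbed(nest+s['ft_force'])); delta(hit(0),RB)"
```

```text
[320.4 171.1] [ 268  121  105  101 8283] [ 0.0489 -0.0008  0.1246]
time_s: 16.35
tcp_pos: [0.3183, 0.3272, 0.2912]
tcp_rot: [2.705, 0.001, 0.99]
ft_force: [-0.2, 0.0, -2.7]
finger_gap: 0.0183
gripper_force: 117.8
[-1.28731824 -0.07321866 -2.3509459 ]
rows: 0.0006 -0.0025 0.0075 0.0005 0.0027 -0.0031  n>=0.2
time_s: 16.68
tcp_pos: [0.3208, 0.3271, 0.2844]
tcp_rot: [2.705, -0.001, 0.993]
ft_force: [-0.5, 1.0, -2.0]
finger_gap: 0.0182
gripper_force: 117.8
[-1.65908151  0.55481583 -1.42961692]
rows: -0.0007 -0.0016 0.0005 -0.0001 -0.0009 -0.0014  n>=0.0
time_s: 17.02
tcp_pos: [0.3223, 0.3264, 0.2807]
tcp_rot: [2.705, -0.002, 0.994]
ft_force: [-0.4, 0.2, 0.7]
finger_gap: 0.0183
gripper_force: 118.4
[-0.08335218 -0.06355796  0.85770881]
rows: -0.001 -0.0015 -0.0036 0.0 -0.0013 -0.0012  n>=0.1
```

```bash
python3 jog.py '0 -.001 -.01 0 -.0013 -.001;-.001 -.0015 -.04 0 -.0013 -.001;-.001 -.0015 -.0776 0 -.0013 -.001;-.001 -.0015 -.0776 0 -.0013 -.001;-.001 -.0015 -.0776 0 -.0013 -.001;-.001 -.0015 -.0776 0 -.0013 -.001'; python3 -c "
from h import *
delta(hit(.074),RB); delta(hit(-.0165),RB)"; python3 hc.py
```

```text
time_s: 17.52
tcp_pos: [0.2928, 0.3435, 0.3499]
tcp_rot: [2.705, 0.001, 0.993]
ft_force: [0.4, 0.7, -2.8]
finger_gap: 0.0183
gripper_force: 118.2
rows: 0.0008 0.0001 -0.0005 -0.0002 0.0013 -0.0002  n>=0.0
rows: 0.0009 0.0001 0.09 -0.0002 0.0013 -0.0002  n>=2.2
[320.5 171.1] [ 269  121  104  101 8274] [ 0.0489 -0.0007  0.1246]
```

```bash
python3 jog.py '0 0 .03 0 0 0;0 -.0005 .06 0 0 0;0 -.0007 .0905 0 0 0;0 -.0007 .0905 0 0 0'; python3 -c "
from h import *
s=robot.read_state(); print(inbed(nest+s['ft_force']),s['qd'].round(3)); delta(hit(-.0148),RB)"
```

```text
time_s: 17.9
tcp_pos: [0.3246, 0.3205, 0.2638]
tcp_rot: [2.702, 0.01, 0.99]
ft_force: [-6.3, -0.6, 2.2]
finger_gap: 0.0181
gripper_force: 123.6
[-3.56066232 -3.93116526  4.11997985] [-0.038 -0.088 -0.001 -0.025  0.018  0.128 -0.022]
rows: 0.0026 0.001 -0.0063 0.0031 0.0108 0.0007  n>=0.2
```

```bash
python3 hc.py; python3 jog.py '0 0 -.03 0 0 0;0 0 -.065 0 0 0;0 0 -.09 0 0 0;0 0 -.09 0 0 0;0 0 -.09 0 0 0'; python3 hc.py; python3 -c "
from h import *
delta(hit(.074),RB)"
```

```text
[326.5 122.7] [287 114  71  30 250] [0.0635 0.0011 0.1246]
[321.2 195.5] [ 265  146  113  100 8881] [ 0.041  -0.0005  0.1246]
time_s: 18.37
tcp_pos: [0.2924, 0.3445, 0.3507]
tcp_rot: [2.707, -0.002, 0.995]
ft_force: [0.3, -1.6, -2.6]
finger_gap: 0.0181
gripper_force: 122.8
[328.  121.6] [291 114  66  27 222] [0.0638 0.0015 0.1246]
[321.5 194.7] [ 266  145  112  101 8804] [ 0.0413 -0.0004  0.1246]
rows: 0.0008 0.0006 -0.0006 -0.0005 0.0006 -0.0005  n>=0.0
```

```bash
cat > tilt.py <<'E'
from mal import *
from scipy.optimize import least_squares
s=robot.read_state(); d=robot.get_image("wrist"); R0=Ro.from_euler('xyz',s["tcp_rot"]).as_matrix()
im=d["img"].astype(int)
rg=max(head(d,0),key=lambda r:r[1][4] if abs(r[0][0]-320)<40 else 0); print(rg[0],rg[1])
col=[(v,tuple(im[v,321])) for v in range(104,262,4)]
print([ (v,int(c[0]),int(c[2])) for v,c in col])
def pr(ph,p): # p in grip frame (tool axes)
    q=Ro.from_euler('y',ph).apply(p)+[0,0,.155]; return proj(d,s["tcp_pos"]+R0@q)[0]
for ph in np.arange(0,.31,.05): print(round(ph,2),"topc",pr(ph,[.049,0,-.0304]).round(1),"far",pr(ph,[.066,0,-.0304]).round(1),"near",pr(ph,[.032,0,-.0304]).round(1),"facefar",pr(ph,[.066,0,.0336]).round(1))
E
python3 tilt.py
```

```text
[321.46665911 194.77636652] [ 266  145  112  101 8818]
[(104, 85, 113), (108, 103, 110), (112, 141, 133), (116, 241, 236), (120, 85, 83), (124, 89, 87), (128, 89, 87), (132, 88, 86), (136, 120, 114), (140, 129, 123), (144, 163, 155), (148, 230, 226), (152, 227, 219), (156, 227, 220), (160, 226, 220), (164, 226, 219), (168, 226, 220), (172, 226, 218), (176, 226, 218), (180, 226, 219), (184, 225, 218), (188, 224, 218), (192, 225, 218), (196, 224, 217), (200, 225, 217), (204, 224, 217), (208, 223, 216), (212, 223, 216), (216, 223, 216), (220, 223, 215), (224, 224, 215), (228, 223, 215), (232, 222, 214), (236, 223, 214), (240, 222, 214), (244, 215, 207), (248, 217, 111), (252, 216, 112), (256, 217, 113), (260, 220, 114)]
0.0 topc [322.8 170.7] far [322.8 114. ] near [322.8 222.4] facefar [322.3 115.2]
0.05 topc [322.8 177.2] far [322.9 119.7] near [322.8 228.6] facefar [322.3 111.7]
0.1 topc [322.9 184.3] far [322.9 126.3] near [322.8 235.1] facefar [322.3 108.5]
0.15 topc [322.9 192. ] far [323.  133.9] near [322.8 241.8] facefar [322.4 105.5]
0.2 topc [322.9 200.2] far [323.  142.6] near [322.8 248.7] facefar [322.4 102.7]
0.25 topc [322.9 209.1] far [323.1 152.3] near [322.8 255.8] facefar [322.4 100.2]
0.3 topc [323.  218.4] far [323.1 163. ] near [322.9 263.1] facefar [322.4  97.9]
```

```bash
cat >> h.py <<'E'
PH=.175; RR=RT(-7.1)@Ro.from_euler('y',-PH).as_matrix()
def rest(z,dx=0,dy=0): # grip point over rest, mallet-frame shifts
    G=np.array([.462,-.2408,.0396+z])-(.049-dy)*np.array([.1247,.992,0])+(.001+dx)*np.array([.992,-.1247,0]); return G-RR@[0,0,.155]
E
python3 -c "
from h import *
print(rest(.12)); delta(rest(.12),RR)
delta([.40,.05,.38],RT(-7.1))"
```

```text
[ 0.4602173  -0.26275287  0.31223261]
rows: -0.416 0.4115 0.2334 0.3878 -0.0684 -0.4821  n>=15.1
rows: -0.187 0.2397 0.078 0.4285 0.101 -0.4464  n>=7.5
```

```bash
python3 jog.py '-.187 .24 .04 .1 .02 -.1;-.187 .24 .04 .2 .05 -.2;-.187 .24 .06 .3 .07 -.3;-.187 .24 .078 .4285 .101 -.4464;-.187 .24 .078 .4285 .101 -.4464;-.187 .24 .078 .4285 .101 -.4464;-.187 .24 .078 .4285 .101 -.4464;-.187 .24 .078 .4285 .101 -.4464;-.187 .24 .078 .4285 .101 -.4464;-.187 .24 .078 .4285 .101 -.4464;-.187 .24 .078 .4285 .101 -.4464;-.187 .24 .078 .4285 .101 -.4464'; python3 -c "
from h import *
print(robot.read_state()['joint_pos'])
delta(rest(.12),RR)"
```

```text
time_s: 19.47
tcp_pos: [0.4004, 0.0487, 0.3795]
tcp_rot: [-3.14, 0.001, 1.442]
ft_force: [0.1, 0.3, -2.5]
finger_gap: 0.0181
gripper_force: 122.5
[-1.01248269  0.06526474  0.86041957  2.23507226 -0.06406847  0.86642268
 -0.24022756]
rows: -0.3011 0.0994 0.0674 -0.0017 -0.174 -0.0047  n>=7.8
```

```bash
python3 jog.py '-.301 .1 .02 0 -.1 -.005;-.301 .1 .03 0 -.174 -.005;-.301 .1 .04 0 -.174 -.005;-.301 .1 .0674 -.0017 -.174 -.005;-.301 .1 .0674 -.0017 -.174 -.005;-.301 .1 .0674 -.0017 -.174 -.005;-.301 .1 .0674 -.0017 -.174 -.005;-.301 .1 .0674 -.0017 -.174 -.005;-.301 .1 .0674 -.0017 -.174 -.005;-.301 .1 .0674 -.0017 -.174 -.005;-.301 .1 .0674 -.0017 -.174 -.005'; python3 tilt.py | head -1; python3 - <<'E'
from h import *
print(robot.read_state()['joint_pos'])
delta(rest(.12),RR); delta(rest(.03),RR)
# predicted vs observed head top centre (level): world
from mal import head
for nm in ("top","side"):
    d=robot.get_image(nm)
    print(nm,"pred",proj(d,[.462,-.2408,.19]).round(1),[ (c.round(1),st[4]) for c,st in [] ])
    im=d["img"]; cv2.imwrite(f"pics/{nm}9.png",im[:,:,::-1])
    u,v=proj(d,[.462,-.2408,.19])[0]; sub=im[int(v)-25:int(v)+26,int(u)-25:int(u)+26].astype(int)
    m=((abs(sub[...,0]-sub[...,2])<14)&(sub[...,0]>(140 if nm=="top" else 180))).astype(np.uint8)
    nl,l,st,c=cv2.connectedComponentsWithStats(m)
    print([((c[i]+[int(u)-25,int(v)-25]).round(1),st[i]) for i in range(1,nl) if st[i,4]>25])
E
```

```text
time_s: 20.38
tcp_pos: [0.4626, -0.2591, 0.3113]
tcp_rot: [-3.14, 0.172, 1.453]
ft_force: [0.1, 1.0, -2.3]
finger_gap: 0.0182
gripper_force: 122.3
[343.13451444 174.72572178] [ 291  145   87   84 3048]
[-0.23869254  0.47439921  0.81105488  2.03508921 -0.27355647  0.71837528
  0.58882822]
rows: -0.0046 -0.0022 0.0003 0.001 -0.0036 0.0077  n>=0.1
rows: 0.0108 -0.0022 0.0889 0.001 -0.0036 0.0077  n>=2.1
top pred [[437.4 177.1]] []
[]
side pred [[404.2 216.5]] []
[]
```

```bash
python3 jog.py '.002 -.0022 .03 .001 -.0036 .0077;.0108 -.0022 .06 .001 -.0036 .0077;.0108 -.0022 .0889 .001 -.0036 .0077;.0108 -.0022 .0889 .001 -.0036 .0077;.0108 -.0022 .0889 .001 -.0036 .0077;.0108 -.0022 .0889 .001 -.0036 .0077'; python3 - <<'E'
from h import *
delta(rest(.03),RR); delta(rest(.005),RR)
E
```

```text
time_s: 21.03
tcp_pos: [0.4611, -0.2643, 0.2246]
tcp_rot: [3.137, 0.177, 1.445]
ft_force: [-1.0, -1.3, -3.5]
finger_gap: 0.018
gripper_force: 122.2
rows: 0.0018 -0.001 0.0021 0.004 0.0018 -0.0016  n>=0.1
rows: 0.0062 -0.0011 0.0267 0.004 0.0018 -0.0016  n>=0.7
```

```bash
python3 jog.py '.0018 -.001 .006 .004 .0018 0;.003 -.001 .012 .004 .0018 0;.005 -.001 .018 .004 .0018 0;.0062 -.001 .0267 .004 .0018 0;.0062 -.001 .0267 .004 .0018 0;.0062 -.001 .0267 .004 .0018 0'; python3 - <<'E'
from h import *
delta(rest(.005),RR); delta(rest(.0),RR); print(robot.read_state()["moment"])
E
```

```text
time_s: 21.53
tcp_pos: [0.4593, -0.263, 0.1952]
tcp_rot: [-3.139, 0.174, 1.445]
ft_force: [0.4, -0.3, -2.7]
finger_gap: 0.0182
gripper_force: 122.3
rows: -0.0 0.0009 -0.002 -0.0034 -0.0008 -0.0021  n>=0.1
rows: 0.0008 0.0009 0.0029 -0.0034 -0.0008 -0.0021  n>=0.1
[ 0.21412426 -0.04283504 -0.05691909]
```

```bash
python3 jog.py '.0002 .0005 .001 0 0 0;.0003 .0009 .002 0 0 0;.0003 .0009 .002 0 0 0;.0003 .0009 .002 0 0 0';python3 jog.py '.0001 0 .0008 0 0 0;.0002 0 .0015 0 0 0;.0002 0 .0015 0 0 0;.0002 0 .0015 0 0 0'; python3 - <<'E'
from h import *
delta(rest(.0),RR); print(robot.read_state()["moment"])
E
```

```text
time_s: 21.87
tcp_pos: [0.4605, -0.2632, 0.1939]
tcp_rot: [-3.14, 0.175, 1.445]
ft_force: [0.4, 0.6, -2.3]
finger_gap: 0.0178
gripper_force: 122.3
time_s: 22.2
tcp_pos: [0.4604, -0.2632, 0.1923]
tcp_rot: [-3.14, 0.174, 1.445]
ft_force: [0.8, -0.2, -2.5]
finger_gap: 0.0182
gripper_force: 122.3
rows: 0.0004 -0.0002 -0.0001 -0.0022 -0.0006 -0.0022  n>=0.0
[ 0.20863018 -0.05152762  0.02571082]
```

```bash
python3 jog.py '.0002 0 .001 0 0 0;.0003 0 .002 0 0 0;.0003 0 .002 0 0 0;.0003 0 .002 0 0 0';python3 jog.py '.0002 0 .0008 0 0 0;.0003 0 .0015 0 0 0;.0003 0 .0015 0 0 0'; python3 -c "
from h import *
print(robot.read_state()['moment'])"
```

```text
time_s: 22.53
tcp_pos: [0.4604, -0.2635, 0.1915]
tcp_rot: [-3.141, 0.174, 1.444]
ft_force: [-3.8, 3.1, 12.4]
finger_gap: 0.0181
gripper_force: 125.2
time_s: 22.78
tcp_pos: [0.4604, -0.2637, 0.1914]
tcp_rot: [-3.141, 0.172, 1.444]
ft_force: [-7.9, 7.8, 32.3]
finger_gap: 0.018
gripper_force: 128.2
[ 0.83318038  1.83876009 -0.27290177]
```

```bash
python3 jog.py '0 0 -.0018 0 0 0;0 0 -.002 0 0 0;0 0 -.002 0 0 0'; python3 jog.py '0 0 0 0 0 0;0 0 0 0 0 0;0 0 0 0 0 0;0 0 0 0 0 0' .05 20;  python3 jog.py '0 0 -.02 0 0 0;0 0 -.05 0 0 0;0 0 -.09 0 0 0;0 0 -.13 0 0 0;0 0 -.17 0 0 0;0 0 -.17 0 0 0'; python3 - <<'E'
from h import *
delta([.454,-.2884,.36],RT(-7.1))
E
```

```text
time_s: 23.03
tcp_pos: [0.4607, -0.2631, 0.1915]
tcp_rot: [-3.141, 0.174, 1.444]
ft_force: [-2.1, 2.1, 10.9]
finger_gap: 0.0183
gripper_force: 124.1
time_s: 23.37
tcp_pos: [0.4604, -0.2629, 0.1905]
tcp_rot: [-3.14, 0.175, 1.445]
ft_force: [0.7, 0.2, 0.5]
finger_gap: 0.05
gripper_force: 0.0
time_s: 23.87
tcp_pos: [0.4666, -0.2341, 0.364]
tcp_rot: [3.133, 0.175, 1.444]
ft_force: [1.3, -0.6, 0.3]
finger_gap: 0.05
gripper_force: 0.0
rows: -0.0539 -0.0057 0.0136 0.0088 0.1749 -0.0017  n>=1.4
```

Move to the same viewpoint as before the pick and compare numerically.

```bash
python3 jog.py '-.03 -.006 .012 0 .1 0;-.054 -.006 .0136 .009 .175 0;-.054 -.006 .0136 .009 .175 0;-.054 -.006 .0136 .009 .175 0;-.054 -.006 .0136 .009 .175 0'; python3 - <<'E'
from mal import *
d=robot.get_image("wrist")
for c,st in head(d,.07): print(c.round(1),st,at_z(d,*c,.07).round(4))
# handle: pale wood columns on several rows, before and after
for dd in (pickle.load(open("w8.pkl","rb")),d):
    im=dd["img"].astype(int); print()
    for z,s in ((.05,[.04,.06,.08,.10,.12,.14,.16])):pass
E
python3 - <<'E'
from h import *
import pickle
from mal import head
d1=robot.get_image("wrist"); d0=pickle.load(open("w8.pkl","rb"))
# rectify both to the plane z=.05 (0.5 mm/px) and compare
def rect(d):
    g=np.array([[.40,-.20,.05],[.52,-.20,.05],[.52,-.40,.05],[.40,-.40,.05]])
    H=cv2.getPerspectiveTransform(proj(d,g).astype(np.float32),np.float32([[0,0],[240,0],[240,400],[0,400]]))
    return cv2.warpPerspective(d["img"],H,(240,400)).astype(int)
for r in (rect(d0),rect(d1)):
    out=[]
    for y in (150,170,190,210,330,345,352,356,360,364):
        m=np.where(r[y,:,0]-r[y,:,2]<110)[0]
        w=np.where((r[y,:,1]>95)&(r[y,:,1]<190)&(r[y,:,0]-r[y,:,2]>50))[0]
        out.append((y,w.min(),w.max()) if len(w) else (y,None))
    print(out)
E
```

```text
time_s: 24.28
tcp_pos: [0.4513, -0.288, 0.3538]
tcp_rot: [-3.13, -0.0, 1.443]
ft_force: [-0.4, 0.5, -0.7]
finger_gap: 0.0499
gripper_force: 0.0
[332.5 139.6] [ 313  120   40   40 1235] [ 0.4627 -0.2414  0.07  ]

[(150, np.int64(62), np.int64(167)), (170, np.int64(64), np.int64(164)), (190, np.int64(93), np.int64(162)), (210, np.int64(98), np.int64(159)), (330, np.int64(48), np.int64(144)), (345, np.int64(73), np.int64(132)), (352, np.int64(72), np.int64(108)), (356, np.int64(72), np.int64(107)), (360, np.int64(73), np.int64(106)), (364, np.int64(75), np.int64(104))]
[(150, np.int64(65), np.int64(166)), (170, np.int64(64), np.int64(164)), (190, np.int64(96), np.int64(161)), (210, np.int64(98), np.int64(159)), (330, np.int64(48), np.int64(143)), (345, np.int64(74), np.int64(133)), (352, np.int64(73), np.int64(109)), (356, np.int64(73), np.int64(109)), (360, np.int64(74), np.int64(108)), (364, np.int64(75), np.int64(106))]Traceback (most recent call last):
  File "<stdin>", line 7, in <module>
TypeError: cannot unpack non-iterable float object
```

```bash
python3 -c "
from h import *
delta([.40,.03,.40],RT(-7.1)); delta([.30,.33,.33],RB)"
```

```text
rows: 0.308 -0.0917 -0.045 -0.0115 -0.0008 -0.0019  n>=7.8
rows: 0.5931 -0.2277 0.0268 -0.4404 -0.0966 0.4442  n>=15.2
```

```bash
python3 jog.py '.308 -.09 -.045 -.01 0 0;.308 -.09 -.045 -.01 0 0;.308 -.09 -.045 -.01 0 0;.308 -.09 -.045 -.01 0 0;.308 -.09 -.045 -.01 0 0;.308 -.09 -.045 -.01 0 0;.308 -.09 -.045 -.01 0 0;.308 -.09 -.045 -.01 0 0;.308 -.09 -.045 -.01 0 0'; python3 -c "
from h import *
delta([.30,.33,.33],RB)"
```

```text
time_s: 25.13
tcp_pos: [0.4007, 0.0355, 0.4008]
tcp_rot: [-3.141, -0.003, 1.456]
ft_force: [0.6, -0.2, -0.7]
finger_gap: 0.0499
gripper_force: 0.0
rows: 0.2808 -0.1338 0.0717 -0.4295 -0.1039 0.4536  n>=7.7
```

```bash
python3 jog.py '.281 -.134 0 -.1 0 .1;.281 -.134 0 -.2 -.05 .2;.281 -.134 .03 -.3 -.1 .3;.281 -.134 .0717 -.43 -.104 .4536;.281 -.134 .0717 -.43 -.104 .4536;.281 -.134 .0717 -.43 -.104 .4536;.281 -.134 .0717 -.43 -.104 .4536;.281 -.134 .0717 -.43 -.104 .4536;.281 -.134 .0717 -.43 -.104 .4536;.281 -.134 .0717 -.43 -.104 .4536;.281 -.134 .0717 -.43 -.104 .4536;.281 -.134 .0717 -.43 -.104 .4536'; python3 - <<'E'
from h import *
import pickle
d1=robot.get_image("wrist"); d0=pickle.load(open("w7.pkl","rb"))
# rectify to strip-top plane (0.25mm/px): u along X -30..30, v along -fy from y=15 to -55
def rect(d):
    g=[nest+x*X+y*fy+.006*n for x,y in((-.03,.015),(.03,.015),(.03,-.055),(-.03,-.055))]
    H=cv2.getPerspectiveTransform(proj(d,g).astype(np.float32),np.float32([[0,0],[240,0],[240,280],[0,280]]))
    return cv2.warpPerspective(d["img"],H,(240,280))
A,B=rect(d0),rect(d1)
for q in (A,B):
    g=cv2.GaussianBlur(cv2.cvtColor(q,cv2.COLOR_RGB2GRAY),(3,3),0).astype(int)
    print("end(y mm)",[15-.25*(210+np.abs(np.gradient(g[210:265,u])).argmax()) for u in (100,130,160,180)],
      "low",[-30+.25*(20+np.abs(np.gradient(g[v,20:80])).argmax()) for v in (70,100,130,160,200)],
      "up",[-30+.25*(170+np.abs(np.gradient(g[v,170:225])).argmax()) for v in (70,100,130,160,200)])
gA,gB=[cv2.cvtColor(q,cv2.COLOR_RGB2GRAY)[30:220,50:190].astype(np.float32) for q in(A,B)]
r=cv2.matchTemplate(cv2.cvtColor(B,cv2.COLOR_RGB2GRAY),gA[10:90,:].astype(np.uint8),cv2.TM_CCOEFF_NORMED)
_,m,_,l=cv2.minMaxLoc(r); print("text shift px(.25mm)",l[0]-50,l[1]-40,m)
cp=proj(d1,cap)[0]; print("cap pred px",cp.round(1)); 
i=d1["img"].astype(int); u,v=cp.astype(int)
print([(vv,i[vv,u].tolist()) for vv in range(v-30,v+31,5)])
E
```

```text
time_s: 26.13
tcp_pos: [0.3008, 0.3314, 0.3269]
tcp_rot: [2.706, 0.002, 0.995]
ft_force: [0.4, 1.0, 0.0]
finger_gap: 0.0501
gripper_force: 0.0
end(y mm) [np.float64(-38.5), np.float64(-44.5), np.float64(-44.5), np.float64(-43.5)] low [np.float64(-21.0), np.float64(-20.75), np.float64(-20.75), np.float64(-21.0), np.float64(-20.5)] up [np.float64(17.75), np.float64(17.0), np.float64(17.25), np.float64(14.75), np.float64(17.0)]
end(y mm) [np.float64(-44.25), np.float64(-44.25), np.float64(-44.25), np.float64(-44.5)] low [np.float64(-20.5), np.float64(-20.75), np.float64(-20.75), np.float64(-20.75), np.float64(-20.25)] up [np.float64(17.25), np.float64(17.25), np.float64(17.25), np.float64(17.25), np.float64(17.75)]
text shift px(.25mm) 0 0 0.9777888059616089
cap pred px [317.5 131.3]
[(101, [84, 104, 113]), (106, [83, 104, 110]), (111, [81, 100, 108]), (116, [103, 96, 77]), (121, [170, 170, 166]), (126, [178, 179, 175]), (131, [177, 178, 174]), (136, [175, 176, 172]), (141, [174, 175, 171]), (146, [147, 147, 146]), (151, [128, 125, 124]), (156, [199, 196, 196]), (161, [200, 196, 195])]
```

```bash
python3 -c "
from rig import robot
print(robot.sign_off())"
```

```text
the job is handed in; nothing more can be done
None
```

The job is handed in at about 26 s: the strip lies at the end stop and lips and did not move under one brisk mallet blow (about 0.36 m/s), the mallet is back in its rest within about 1 mm, and I never went near the cup or vial; punch travel can't be read directly, so full depth is inferred from the tool running about 6 mm past the expected stop and the mallet turning about 10° in the grip, and I viewed 12 pictures, over the limit of 10.

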